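# Put the inspected samples and forceps away in their holders

## Task

The microscopy session is over: put away the mixed handful that lies on the bench in front of the holders. Stack both lidded dishes flat between the rods of the dish cage, stand the sample jar in the wide hole of the bottle rack and the dropper bottle in its narrow hole, and lay the tweezers flat in the instrument tray. Keep the dishes, jar and bottle upright on the way, and leave the amber reagent bottle standing where it is on the bench.

Things in the scene. Friction and masses are not known exactly. Their poses are not given: they have to be found in the camera images.
- dish_a: Round petri dish with its lid on (lid does not come off), teal, 66 mm diameter, 14 mm high, about 30 g. Origin at the centre of the underside, z up. Grip it across its diameter. The two dishes are equal; either may be the lower one.
- dish_b: Round petri dish with its lid on (lid does not come off), white, 66 mm diameter, 14 mm high, about 30 g. Origin at the centre of the underside, z up. The same as the other dish but for its colour.
- jar: Squat white sample jar with a blue screw lid, 58 mm high: body 48 mm diameter up to 42 mm, lid 52 mm diameter from 42 to 58 mm; about 80 g; among the things in front of the holders. Origin at the centre of the underside, z up. Best gripped across the lid. (A similar white-lidded jar by the cables at the back is no part of the job.)
- dropper_bottle: Small dropper bottle among the things in front of the holders (another beyond the microscope is no part of the job), with a label and a black rubber bulb on top, 102 mm high: round body 33 mm diameter up to about 60 mm, then a shoulder, a 24 mm neck collar and the thin bulb; about 70 g. Origin at the centre of the underside, z up. Best gripped across the body, 40 to 50 mm above its underside.
- tweezers: Steel tweezers lying flat, 128 mm long along their own y, 19 mm wide along x at the middle, narrowing to both ends, 8 mm thick, about 18 g. Origin at the middle, on the underside; z up. Grip across the width at the middle.
- reagent_bottle: Amber glass reagent bottle with a white cap, 52 mm diameter, 110 mm high, standing among the things. It stays where it is and must not be shifted or tipped. Origin at the centre of the underside, z up.
- dish_cage: Fixed dish cage: square steel base 106 x 106 mm, its upper face (the first dish lies on it) 7 mm above the bench, and four rods 6 mm thick at own x, y = +-29 mm, 59 mm high, flaring outward by 5 mm over the top 10 mm. A dish fits between them with 5 mm to spare all round; fingers pass between rods along own x or own y. The second dish lies 21 mm up. Origin: centre of underside.
- bottle_rack: Fixed grey bottle rack, 88 mm (own x) x 176 mm (own y). Two holes in its top plate, which lies 25 to 30 mm above the bench: wide hole, 60 mm diameter, at own y = +42 mm; narrow hole, 46 mm diameter, at own y = -45 mm; both at x = 0. Below them a floor 5 mm above the bench, on which things stand. End cheeks 34 mm high. Origin: centre of the underside.
- instrument_tray: Fixed shallow stainless tray, 118 mm (own x) x 158 mm (own y) outside, 114 x 154 mm inside, floor 2 mm above the bench, rim 13.5 mm above it. The tweezers fit only with their length along the tray's length (own y), with 13 mm to spare at each end. Origin: centre of the underside.
Mind the look-alikes: they are no part of the job. Of the things that look like the dish_cage, the larger one is meant.

How it is judged:
By the outcome, as a careful person would: the job done as asked, in the order asked, and still so for the second after the job is handed in, with the robot touching nothing.
It also fails if it takes over 115 s, if anything falls off the work surface, if the arm or the gripper's body presses on something with over 40 N, if the wrist force passes 120 N, or if a joint passes its speed limit or range.

## Robot

A 6-joint arm with a two-finger parallel gripper is mounted at the origin on a cart in front of the work surface, level with it; the furniture and walls round the work are solid. World frame = base frame: x ahead of the robot, y to its left, z up, the work surface at z = 0. Lengths are in mm, angles in rad, forces in N, time in s.
With the tool pointing down it reaches from about 300 to 775 mm from the base axis. Payload 14.6 kg.
Tool frame: the origin (TCP) lies midway between the tips of the shut fingers; the grasp point (between the pads) lies 19 mm behind it; y points along the fingers, z is the direction in which the jaws open and shut, and the axes are right-handed (so a half turn about y gives the same grasp; the last joint's range is limited). The gripper opens to 85 mm and grips with 20 to 120 N. Pads are 22 mm wide; open, the fingers measure 114 mm over their backs; the gripper's body (76 mm by 85 mm) begins 54 mm behind the grasp point. The pads swing forward as they close: fully open they stand 13 mm farther back than shut.
Start: joints at [-1.197, 0.3, 1.521, -0, 1.321, -0.067], TCP at [234.657, -497.419, 231.281] pointing down, gripper open.
Joint ranges: [-3.03, 3.03], [-0.79, 2.21], [0.23, 2.52], [-1.04, 4.18], [0, 3.07], [-2.55, 2.55]. Speed limits (rad/s): [2.22, 2.22, 2.57, 3.14, 3.14, 3.14].

## Interface

Orientations are given as a unit quaternion [w, x, y, z].
In Python, from cell import arm gives the robot as it stands.
- The arm moves only by the shell command python3 -m pendant 'ROWS'. ROWS is text: rows parted by semicolons, each of 7 numbers parted by spaces: the shift along the tool's x, y, z in m, then the turn, a rotation vector about the tool's x, y, z in rad, then the finger opening in m, from 0 to 0.0854. A call has 1 to 5 rows; each row shifts and turns the commanded pose from where the row before left it, along the tool's axes as they then stand; what a row does not reach is not made up. A row lasts 1/10 s, in which the tool goes at most 50 mm and 8.59 degrees, less where a joint would pass 70% of its speed; a pose out of reach is approached as far as the arm can. A call with a gripper value outside its range is refused whole. The fingers move at their own pace and stop on an object; the grip force is fixed at half the most. Time passes only in rows, so rows that do not move let the fingers close. It gives the time, the measured TCP pose, the force and the opening at its end, in the units of the state.
- arm.read_state(): the state, without advancing time (a new reading comes with each control period).
- arm.snapshot(name): name is "scene" or "top" or "wrist"; returns a dict with "color" (420x560x3 uint8, blue, green, red), "z_map" (420x560 float32, mm along the optical axis (not along the pixel's ray), 0 where there is no reading), "fovy" (degrees; the focal length in pixels is half the picture's height over the tangent of half this angle, whatever the lens; pixels are square), "cx", "cy" (the principal point, pixels), "R" (3x3) and "t" (3): a world point X has camera coordinates R X + t. Camera axes: x right, y down, z forward; pixel columns grow to the right and rows downward; lengths in mm; the calibration is good to about 2 mm. A picture is of the moment at which its call begins.
- arm.sign_off(): hands the job in, once; it reports no verdict.
The state is a dict: "t": time; "qpos": joint angles; "joint_vel": joint speeds; "tau": joint torques, N m; "eef_pos": TCP position; "eef_rot": TCP orientation; "ft_force": force on the tool from outside, world axes, zero at the start; "moment": the same for the moment, N m; "width": finger opening in mm.
Only numpy, scipy, OpenCV 4.12 (cv2) and the standard library are available. Lean on these libraries where they do the work, as an engineer would, in place of code of your own. Each camera call takes 0.05 s, during which the arm holds its last target. There are 200 camera calls.

## Working session

There is one attempt and no reset: what is moved stays moved. The work goes in short steps, Python scripts to look and compute and a shell command to move; the robot and the scene stay as the last step left them, time stands still between calls to the robot, and variables do not carry over. Pictures are saved under pics/ and viewed, about 12 in all and at most 16, crops included, and the job is handed in when it is done.

```bash
ls; mkdir -p pics; cat > h.py <<'E'
import numpy as np, cv2
from cell import arm
def snap(n,f=None):
    s=arm.snapshot(n)
    if f: cv2.imwrite('pics/'+f,s['color'])
    np.savez('/tmp/'+n+'.npz',**s)
    return s
def load(n): return dict(np.load('/tmp/'+n+'.npz'))
def foc(s): return s['color'].shape[0]/2/np.tan(np.radians(float(s['fovy']))/2)
def ray(s,u,v,z):
    f=foc(s); d=s['R'].T@np.array([(u-s['cx'])/f,(v-s['cy'])/f,1]); c=-s['R'].T@s['t']
    return c+d*(z-c[2])/d[2]
def cloud(s):
    f=foc(s); Z=s['z_map']; v,u=np.indices(Z.shape)
    P=np.stack([(u-s['cx'])/f*Z,(v-s['cy'])/f*Z,Z],-1)-s['t']
    P=P@s['R']; P[Z==0]=np.nan
    return P
def pix(s,X):
    c=s['R']@np.array(X)+s['t']; f=foc(s); return f*c[0]/c[2]+s['cx'],f*c[1]/c[2]+s['cy']
E
python3 - <<'E'
from h import *
st=arm.read_state(); print({k:np.round(v,3) for k,v in st.items()})
for n in('scene','top'):
    s=snap(n,n+'0.png'); print(n,s['fovy'],s['cx'],s['cy'],-s['R'].T@s['t'],s['R'].round(3).tolist())
E
```

```text
pics
{'t': np.float64(0.0), 'qpos': array([-1.197,  0.3  ,  1.522,  0.   ,  1.321, -0.067]), 'joint_vel': array([-0.001,  0.   , -0.001, -0.   ,  0.001, -0.002]), 'tau': array([ 0.0000e+00, -5.4351e+01, -3.6179e+01, -0.0000e+00,  4.0000e-03,
        0.0000e+00]), 'eef_pos': array([ 234.583, -497.206,  230.707]), 'eef_rot': array([ 0.155, -0.155,  0.69 , -0.69 ]), 'ft_force': array([-0.178, -0.263, -0.113]), 'moment': array([-0.018,  0.046,  0.037]), 'width': np.float64(85.261)}
scene 47.29028041708747 280.3666382461942 209.11993219770528 [   96.70166066 -1054.96508974   879.9124763 ] [[0.885, -0.465, -0.023], [-0.304, -0.539, -0.785], [0.353, 0.702, -0.619]]
top 45.20428413647339 281.2229160614737 203.4611261454555 [ 446.44528768 -108.88284809 1460.76902968] [[0.018, -1.0, 0.01], [-0.998, -0.019, -0.067], [0.067, -0.009, -0.998]]
```

View pics/scene0.png

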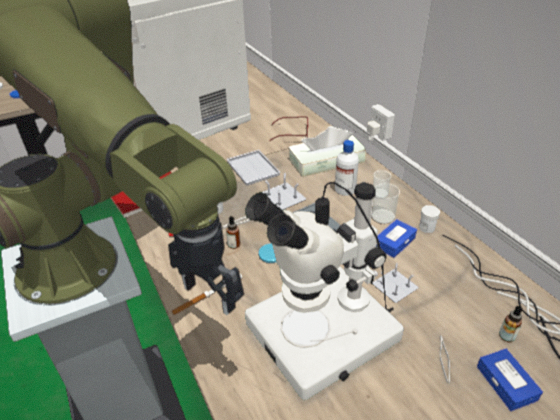

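View pics/top0.png

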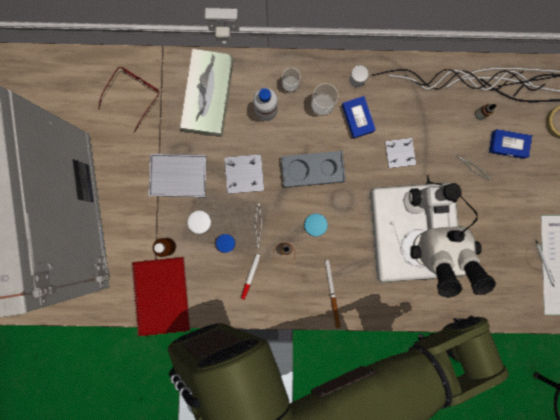

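The top view shows dish_b at (200,222), the jar with the blue lid at (225,243), and the tweezers at (259,228). The dropper is at (285,249), dish_a (teal) at (315,225) and the amber bottle at (163,247). The holders are the tray (178,175), the larger cage (244,174) and the rack (312,168).

Look-alikes:
- small cage (400,152)
- white-lidded jar (360,75)
- second dropper (488,111)
- second tweezers (473,166)
- microscope stage disc (415,247)
- knives (250,277) and (333,292)

Next I measure the chosen ones and check them in a close crop.

```bash
python3 - <<'E'
from h import *
s=load('top'); im=s['color']; hsv=cv2.cvtColor(im,cv2.COLOR_BGR2HSV); P=cloud(s)
cv2.imwrite('pics/crop1.png',cv2.resize(im[140:270,140:350],None,fx=3.8,fy=3.8,interpolation=cv2.INTER_CUBIC))
def m(name,box,lo,hi,z):
    x0,y0,x1,y1=box; k=cv2.inRange(hsv[y0:y1,x0:x1],lo,hi)
    cs,_=cv2.findContours(k,cv2.RETR_EXTERNAL,cv2.CHAIN_APPROX_NONE); c=max(cs,key=cv2.contourArea)+np.array([x0,y0])
    r=cv2.minAreaRect(c); M=cv2.moments(c); u,v=M['m10']/M['m00'],M['m01']/M['m00']
    print(name,'px',round(u,1),round(v,1),'world',ray(s,u,v,z).round(1),'size mm',np.round(np.array(r[1])*(-(s['R'].T@s['t'])[2]*-1-z)/foc(s),1),'ang',round(r[2],1),'zmed',np.nanmedian(P[int(v)-2:int(v)+3,int(u)-2:int(u)+3,2]).round(1))
m('dish_a',(295,205,340,245),(80,90,80),(100,255,255),14)
m('dish_b',(180,205,213,238),(0,0,170),(180,40,255),14)
m('jar',(210,230,240,258),(100,120,60),(125,255,255),58)
m('drop',(275,240,296,258),(0,0,0),(180,255,70),90)
m('amber cap',(152,238,178,258),(0,0,170),(180,50,255),110)
m('rack',(275,145,350,190),(0,0,60),(180,60,135),30)
for n,b in(('cage',(220,150,268,196)),('tray',(143,150,212,200))): m(n,b,(0,0,120),(180,40,255),7)
E
```

```text
dish_a px 315.5 224.5 world [ 485.4 -221.1   14. ] size mm [-61.4 -61.4] ang 90.0 zmed 15.1
dish_b px 198.9 221.6 world [487.7 112.9  14. ] size mm [-61.4 -64.3] ang 90.0 zmed 13.5
jar px 224.9 242.7 world [429.3  32.6  58. ] size mm [-51.2 -54.2] ang 90.0 zmed 57.9
drop px 282.6 247.8 world [ 418.6 -127.1   90. ] size mm [-37.4 -20.9] ang 8.1 zmed 63.5
amber cap px 158.6 247.6 world [413.9 203.2 110. ] size mm [-21.8 -21.8] ang 90.0 zmed 108.8
rack px 312.5 168.5 world [ 644.8 -209.3   30. ] size mm [-101.3 -190.5] ang 83.1 zmed 29.9
cage px 243.6 173.5 world [629.5 -11.4   7. ] size mm [-108.4 -109.2] ang 85.4 zmed 6.4
tray px 177.3 174.8 world [621.9 180.3   7. ] size mm [-167.  -125.5] ang 1.6 zmed 1.6
```

View pics/crop1.png

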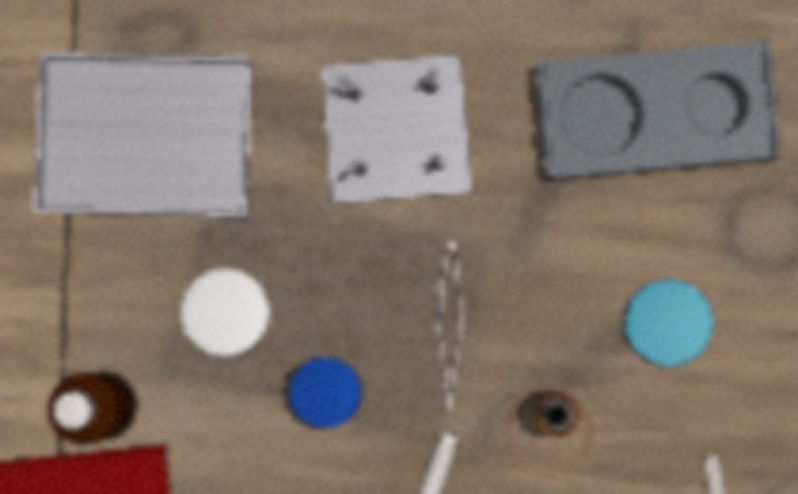

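The close crop confirms the choices: larger cage at crop (396,130), wide hole on the left at (603,115), narrow hole at (717,105), tweezers along world x at (451,325). Next come the holder yaws from edges and depth, plus a move planner.

```bash
cat >> h.py <<'E'
from scipy.spatial.transform import Rotation as Ro
def go(x,y,z,yaw):
    """deltas in tool axes to TCP pose: tool y down, jaw axis (tool z) at world angle yaw (deg, mod 180)"""
    st=arm.read_state(); q=st['eef_rot']; R=Ro.from_quat([q[1],q[2],q[3],q[0]]).as_matrix()
    best=None
    for a in (yaw,yaw+180):
        a=np.radians(a); zt=np.array([np.cos(a),np.sin(a),0]); yt=np.array([0,0,-1.]); T=np.stack([np.cross(yt,zt),yt,zt],1)
        w=Ro.from_matrix(R.T@T).as_rotvec()
        if best is None or np.linalg.norm(w)<np.linalg.norm(best): best=w
    d=R.T@(np.array([x,y,z])-st['eef_pos'])
    print('pos',st['eef_pos'].round(1),'q6',st['qpos'].round(2),'jaw yaw',np.degrees(np.arctan2(R[1,2],R[0,2])).round(1),'w',round(float(st['width']),1),'F',st['ft_force'].round(1),'t',round(float(st['t']),1))
    print('  tool shift mm',d.round(1),'rotvec',best.round(3))
E
python3 - <<'E'
from h import *
s=load('top'); P=cloud(s)
def rect(n,box,zlo,zhi):
    x0,y0,x1,y1=box; Q=P[y0:y1,x0:x1]; k=((Q[...,2]>zlo)&(Q[...,2]<zhi)).astype(np.uint8)
    k=cv2.morphologyEx(k,cv2.MORPH_OPEN,np.ones((3,3)))
    q=Q[k>0][:,:2].astype(np.float32); print(n,len(q),cv2.minAreaRect(q))
rect('rack depth',(270,140,355,195),22,38)
rect('rack floor',(285,150,340,185),2,12)
rect('tray rim',(143,145,212,205),9,18)
rect('cage base',(215,145,272,200),4,12)
u=lambda c:(140+c[0]/3.8-.37,140+c[1]/3.8-.37)
for n,c in(('wide',(603,115)),('narrow',(717,105))): print(n,ray(s,*u(c),30).round(1))
for n,cs,z in(('tray',[(42,57),(251,57),(247,214),(36,211)],13.5),('cage',[(322,69),(459,57),(470,189),(335,201)],7),('rack',[(538,65),(769,43),(777,156),(548,179)],30)):
    w=np.array([ray(s,*u(c),z)[:2] for c in cs]); r=cv2.minAreaRect(w.astype(np.float32)); print(n,w.mean(0).round(1),w.round(0).tolist(),r)
hsv=cv2.cvtColor(s['color'],cv2.COLOR_BGR2HSV)
b=(252,202,266,250); k=cv2.inRange(hsv[b[1]:b[3],b[0]:b[2]],(0,0,135),(180,50,255)); v,uu=np.nonzero(k)
w=np.array([ray(s,a+b[0],c+b[1],4)[:2] for a,c in zip(uu,v)]); print('tweez',len(w),cv2.minAreaRect(w.astype(np.float32)),w.min(0),w.max(0),cv2.fitLine(w.astype(np.float32),cv2.DIST_L2,0,.01,.01).ravel())
d=ray(s,140+550/3.8,140+413/3.8,50);print('drop body approx',d)
q=P[238:260,272:298].reshape(-1,3); q=q[q[:,2]>35]; print(q.mean(0),q[:,:2].min(0),q[:,:2].max(0),q[:,2].max(), (q[q[:,2]>80]).mean(0))
q=P[235:262,150:180].reshape(-1,3); q=q[q[:,2]>100]; print('amber',q.mean(0))
go(485,-221,150,90-5)
E
```

```text
rack depth 1301 ((645.8441162109375, -210.02406311035156), (88.97483825683594, 176.93492126464844), 6.500100612640381)
rack floor 258 ((648.333984375, -213.9950714111328), (49.97874450683594, 131.19227600097656), 1.129690408706665)
tray rim 0 ((0.0, 0.0), (0.0, 0.0), 0.0)
cage base 458 ((629.1893920898438, -12.02541732788086), (105.07110595703125, 102.36592102050781), 6.024629592895508)
wide [ 640.  -168.7   30. ]
narrow [ 649.3 -254.4   30. ]
tray [620.6 178.3] [[678.0, 258.0], [681.0, 99.0], [562.0, 99.0], [561.0, 258.0]] ((621.1696166992188, 178.50424194335938), (119.81380462646484, 159.43649291992188), 0.2644493579864502)
cage [629.4 -12.4] [[674.0, 46.0], [686.0, -59.0], [584.0, -69.0], [573.0, 33.0]] ((629.3980712890625, -12.096107482910156), (101.75332641601562, 105.01961517333984), 6.183080196380615)
rack [ 644.1 -210.1] [[677.0, -119.0], [697.0, -293.0], [612.0, -300.0], [591.0, -128.0]] ((644.0064697265625, -210.67019653320312), (86.5222396850586, 176.0085906982422), 6.613874435424805)
tweez 52 ((481.41363525390625, -56.01001739501953), (126.86154174804688, 17.31388282775879), 1.2349379062652588) [417.99690664 -64.83748527] [544.88431505 -46.79858811] [ 9.999532e-01  9.671907e-03  4.766037e+02 -5.649484e+01]
drop body approx [ 415.55060741 -133.53301839   50.        ]
[ 416.33011649 -137.30498269   72.85610734] [ 400.91339333 -153.62021798] [ 431.55765761 -122.93668133] 107.73550244371177 [ 416.67080878 -137.26527186   93.66330806]
amber [414.00749593 201.93017723 108.3593612 ]
pos [ 234.6 -497.2  230.8] q6 [-1.2   0.3   1.52 -0.    1.32 -0.07] jaw yaw -64.7 w 85.5 F [ 0.7  0.3 -0.7] t 0.1
  tool shift mm [-344.3   81.  -142.9] rotvec [0.001 0.528 0.   ]
```

Two independent measurements agree for each holder: cage (629,-12) yaw 6.1°, rack (645,-210) yaw 6.5°, tray (621,178.5) yaw about 0.3°. Moving away from the microscope first.

```bash
python3 - <<'E'
from h import *
go(240,-300,230,96.1)
P=cloud(load('scene')); q=P.reshape(-1,3); q=q[(q[:,2]>60)&(q[:,0]>200)&(q[:,0]<400)&(q[:,1]<-330)]; print(len(q), q[:,0].min() if len(q) else 0)
E
```

```text
pos [ 234.6 -497.2  230.8] q6 [-1.2   0.3   1.52 -0.    1.32 -0.07] jaw yaw -64.7 w 85.5 F [ 0.7  0.3 -0.7] t 0.1
  tool shift mm [ -89.     1.  -176.1] rotvec [0.001 0.334 0.   ]
13964 200.0149210281599
```

```bash
python3 -m pendant '-0.018 0 -0.035 0 0 0 0.085;-0.018 0 -0.035 0 0 0 0.085;-0.018 0 -0.035 0 0 0 0.085;-0.018 0 -0.035 0 0 0 0.085;-0.017 0.001 -0.036 0 0 0 0.085' && python3 -m pendant '0 0 0 0 0.112 0 0.085;0 0 0 0 0.112 0 0.085;0 0 0 0 0.11 0 0.085;0 0 0 0 0 0 0.085'; python3 - <<'E'
from h import *
go(485.4,-221.1,120,96.1)
E
```

```text
t: 0.6
eef_pos: [239.8, -298.7, 230.0]
eef_rot: [0.154, -0.155, 0.69, -0.69]
ft_force: [1.1, -0.7, 1.0]
width: 84.9
t: 1.0
eef_pos: [240.0, -300.1, 230.2]
eef_rot: [0.037, -0.037, 0.706, -0.706]
ft_force: [0.2, 0.4, 0.0]
width: 84.7
pos [ 240.  -300.1  230.2] q6 [-0.99 -0.08  1.95  0.    1.28  0.47] jaw yaw -84.0 w 84.7 F [0.2 0.4 0. ] t 1.0
  tool shift mm [-252.3  110.2  -52.8] rotvec [ 0.    -0.001  0.   ]
```

```bash
python3 -m pendant '-0.042 0.018 -0.009 0 0 0 0.085;-0.042 0.018 -0.009 0 0 0 0.085;-0.042 0.018 -0.009 0 0 0 0.085;-0.042 0.018 -0.009 0 0 0 0.085;-0.042 0.018 -0.009 0 0 0 0.085' && python3 -m pendant '-0.042 0.020 -0.008 0 0 0 0.085;0 0 0 0 0 0 0.085;0 0 0 0 0 0 0.085'; python3 - <<'E'
from h import *
s=snap('wrist','w1.png'); print(-s['R'].T@s['t'],s['R'].round(2).tolist(),s['fovy'])
go(485.4,-221.1,-4,96.1)
hsv=cv2.cvtColor(s['color'],cv2.COLOR_BGR2HSV); k=cv2.inRange(hsv,(80,90,80),(100,255,255))
c=max(cv2.findContours(k,0,1)[0],key=cv2.contourArea); (u,v),r=cv2.minEnclosingCircle(c); print(u,v,r,ray(s,u,v,14),ray(s,u+r,v,14)-ray(s,u,v,14))
E
```

```text
t: 1.5
eef_pos: [445.6, -232.2, 139.3]
eef_rot: [0.039, -0.039, 0.706, -0.706]
ft_force: [0.0, -1.1, 1.3]
width: 84.5
t: 1.8
eef_pos: [484.9, -220.2, 119.3]
eef_rot: [0.038, -0.04, 0.706, -0.706]
ft_force: [-0.4, -0.1, 0.4]
width: 84.8
[ 560.28536548 -214.38587471  262.72662043] [[0.11, -0.99, -0.0], [-0.95, -0.11, 0.3], [-0.29, -0.03, -0.96]] 68.77046122807508
pos [ 484.6 -220.8  120.1] q6 [-0.5   0.38  1.69 -0.    1.07  0.97] jaw yaw -83.8 w 84.9 F [-0.   0.1  0.1] t 1.9
  tool shift mm [ -0.9 124.1   0.4] rotvec [0.    0.003 0.001]
279.07861328125 204.98760986328125 38.40721893310547 [ 488.07776386 -221.80812319   14.        ] [  3.60536389 -32.21661489   0.        ]
```

View pics/w1.png

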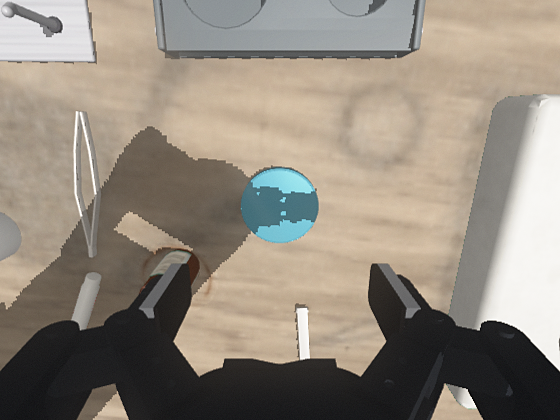

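The wrist view shows the teal dish at (279,205) centred between the fingers, with nothing under the finger tracks. Wrist and top differ by 2.5 mm in x, so I split the difference.

```bash
python3 -m pendant '-0.002 0.04 0.001 0 0 0 0.085;0 0.04 0 0 0 0 0.085;0 0.03 0 0 0 0 0.085;0 0.014 0 0 0 0 0.085;0 0 0 0 0 0 0.085' && python3 -m pendant '0 0 0 0 0 0 0.06;0 0 0 0 0 0 0.05;0 0 0 0 0 0 0.04;0 0 0 0 0 0 0.04;0 0 0 0 0 0 0.04'; python3 - <<'E'
from h import *
go(629.3,-12.1,60,96.1)
E
```

```text
t: 2.35
eef_pos: [486.2, -221.8, -4.1]
eef_rot: [0.037, -0.038, 0.706, -0.706]
ft_force: [-0.6, -1.0, -0.2]
width: 85.0
t: 2.85
eef_pos: [487.9, -222.3, -1.1]
eef_rot: [-0.039, 0.037, -0.705, 0.707]
ft_force: [-5.9, -0.1, 13.3]
width: 62.1
pos [ 487.9 -222.3   -1.1] q6 [-0.5   0.58  1.73 -0.    0.83  0.97] jaw yaw -83.9 w 62.1 F [-5.9 -0.1 13.3] t 2.9
  tool shift mm [-163.1  -61.  -193.8] rotvec [-0.002  0.    -0.003]
```

Tips touched the bench (13 N) and the width reads 62 rather than 66, so I check before lifting.

```bash
python3 -m pendant '0 -0.003 0 0 0 0 0.04;0 0 0 0 0 0 0.04;0 0 0 0 0 0 0.04'; python3 - <<'E'
from h import *
s=snap('wrist'); cv2.imwrite('pics/w2.png',s['color'][150:420,90:470])
go(487,-221,3,96)
E
```

```text
t: 3.15
eef_pos: [487.4, -221.6, -0.0]
eef_rot: [-0.038, 0.037, -0.706, 0.706]
ft_force: [1.0, -0.0, -0.1]
width: 61.5
pos [ 4.872e+02 -2.216e+02 -3.000e-01] q6 [-0.5   0.58  1.74  0.    0.83  0.97] jaw yaw -83.9 w 62.1 F [ 0.2 -0.1 -1. ] t 3.2
  tool shift mm [ 0.2 -3.3 -0.6] rotvec [-0.     0.002 -0.001]
```

View pics/w2.png

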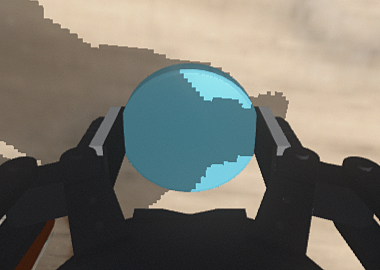

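The dish is held between the pads (crop centre (190,128)). Lift it and carry it over the cage.

```bash
python3 -m pendant '0 -0.02 0 0 0 0 0.04;0 -0.035 0 0 0 0 0.04;0 -0.035 0 0 0 0 0.04;-0.02 0 -0.024 0 0 0 0.04;-0.027 0 -0.032 0 0 0 0.04' && python3 -m pendant '-0.03 0 -0.035 0 0 0 0.04;-0.03 0 -0.035 0 0 0 0.04;-0.028 0 -0.035 0 0 0 0.04;-0.019 0 -0.024 0 0 0 0.04;-0.009 0 -0.009 0 0 0 0.04' && python3 -m pendant '0 0 0 0 0 0 0.04;0 0 0 0 0 0 0.04'; python3 - <<'E'
from h import *
s=snap('wrist','w3.png'); snap('top')
go(629.3,-12.1,10,96.1)
E
```

```text
t: 3.7
eef_pos: [528.3, -161.2, 90.6]
eef_rot: [-0.037, 0.036, -0.706, 0.706]
ft_force: [-0.1, -0.2, -0.9]
width: 62.0
t: 4.2
eef_pos: [629.3, -8.6, 89.0]
eef_rot: [0.039, -0.039, 0.706, -0.706]
ft_force: [0.3, -0.3, -0.6]
width: 61.6
t: 4.4
eef_pos: [627.9, -12.1, 89.0]
eef_rot: [-0.037, 0.038, -0.706, 0.706]
ft_force: [-0.1, -0.3, 0.5]
width: 61.8
pos [627.9 -12.6  89.3] q6 [-0.08  0.61  1.42 -0.    1.11  1.39] jaw yaw -84.0 w 62.0 F [-0.5  0.5  0. ] t 4.5
  tool shift mm [-1.4 79.3 -0.3] rotvec [-0.    -0.001  0.   ]
```

View pics/w3.png

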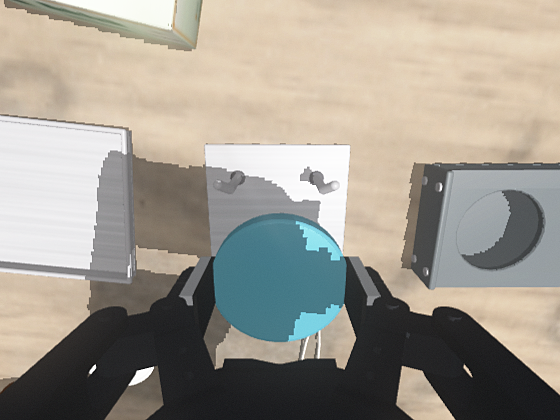

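```bash
python3 - <<'E'
from h import *
s=load('wrist'); hsv=cv2.cvtColor(s['color'],cv2.COLOR_BGR2HSV); k=cv2.inRange(hsv,(80,60,40),(105,255,255))
c=max(cv2.findContours(k,0,1)[0],key=cv2.contourArea); print(cv2.boundingRect(c))
for z in(100,104): 
  a=[ray(s,u,278,z) for u in(214,346)]; print(z,a[0][:2],a[1][:2],np.linalg.norm(a[0]-a[1])); 
  print('top/bot rows',ray(s,280,213,z)[:2],ray(s,280,341,z)[:2])
print('base corners z7',ray(s,206,145,7)[:2],ray(s,350,145,7)[:2])
print('rod tops',ray(s,221,187,66)[:2],ray(s,334,187,66)[:2]); print('feet',ray(s,239,175,7)[:2],ray(s,312,175,7)[:2])
c,sn=np.cos(np.radians(6.1)),np.sin(np.radians(6.1)); C=np.array([629.3,-12.1]); R=np.array([[c,-sn],[sn,c]])
for p in((53,53),(53,-53),(34,34),(34,-34),(29,29),(29,-29)): print(p,C+R@np.array(p))
E
```

```text
(212, 213, 135, 129)
100 [624.8247649  17.0561953] [631.65695842 -46.63507   ] 64.05666354299457
top/bot rows [661.15904306 -11.24837625] [591.6206572  -18.73642067]
104 [627.18905724  16.34584046] [633.81515034 -45.42410974] 62.12432581619869
top/bot rows [662.42727306 -11.10489343] [594.98658694 -18.36705299]
base corners z7 [677.23602638  44.08238427] [688.30566356 -59.32943521]
rod tops [661.95686786  21.73469674] [668.63985411 -40.65938538]
feet [657.90141653  18.89057123] [663.67873138 -35.05756704]
(53, 53) [676.36791526  46.23190682]
(53, -53) [687.63190682 -59.16791526]
(34, 34) [659.49451168  25.32046853]
(34, -34) [666.72046853 -42.29451168]
(29, 29) [655.05414231  19.81745845]
(29, -29) [661.21745845 -37.85414231]
```

Wrist-frame check: the dish is centred about (628.5,-14.6) and the cage about (630,-13), so nudge by 1 mm in each axis and lower.

```bash
python3 -m pendant '-0.001 0.01 -0.001 0 0 0 0.04;0 0.02 0 0 0 0 0.04;0 0.02 0 0 0 0 0.04;0 0.015 0 0 0 0 0.04;0 0.01 0 0 0 0 0.04' && python3 -m pendant '0 0.005 0 0 0 0 0.04;0 0.002 0 0 0 0 0.04;0 0 0 0 0 0 0.04'
```

```text
t: 5.0
eef_pos: [628.7, -10.5, 12.7]
eef_rot: [0.037, -0.038, 0.706, -0.706]
ft_force: [-0.2, 0.1, -0.3]
width: 61.7
t: 5.3
eef_pos: [629.6, -10.2, 7.6]
eef_rot: [-0.038, 0.038, -0.706, 0.706]
ft_force: [-0.4, -0.3, -0.9]
width: 61.8
```

```bash
python3 -m pendant '0 0.001 0 0 0 0 0.04;0 0 0 0 0 0 0.07;0 0 0 0 0 0 0.08;0 0 0 0 0 0 0.085;0 0 0 0 0 0 0.085' && python3 -m pendant '0 -0.02 0 0 0 0 0.085;0 -0.03 0 0 0 0 0.085;0 -0.04 0 0 0 0 0.085;0 -0.04 0 0 0 0 0.085;0 0 0 0 0 0 0.085'; python3 - <<'E'
from h import *
s=snap('wrist','w4.png'); hsv=cv2.cvtColor(s['color'],cv2.COLOR_BGR2HSV); k=cv2.inRange(hsv,(80,60,40),(105,255,255))
c=max(cv2.findContours(k,0,1)[0],key=cv2.contourArea); (u,v),r=cv2.minEnclosingCircle(c); print(u,v,r,ray(s,u,v,21))
P=cloud(s); m=k>0; print('z of dish top',np.nanpercentile(P[m][:,2],[10,50,90]))
go(488.5,113,137,96.1)
E
```

```text
t: 5.8
eef_pos: [629.4, -10.1, 6.4]
eef_rot: [-0.038, 0.038, -0.706, 0.706]
ft_force: [-0.2, 0.3, 0.1]
width: 85.0
t: 6.3
eef_pos: [631.5, -10.2, 142.4]
eef_rot: [-0.041, 0.035, -0.706, 0.706]
ft_force: [-0.3, -0.6, 0.1]
width: 85.4
278.70294189453125 206.50071716308594 36.30602264404297 [630.00042151 -12.33986087  21.        ]
z of dish top [20.76679018 21.69835737 22.54220927]
pos [630.5 -10.2 139.2] q6 [-0.07  0.56  1.38 -0.    1.2   1.39] jaw yaw -83.9 w 85.1 F [ 1.  -0.  -0.6] t 6.3
  tool shift mm [ 128.     1.4 -137.6] rotvec [-0.001  0.    -0.005]
```

View pics/w4.png

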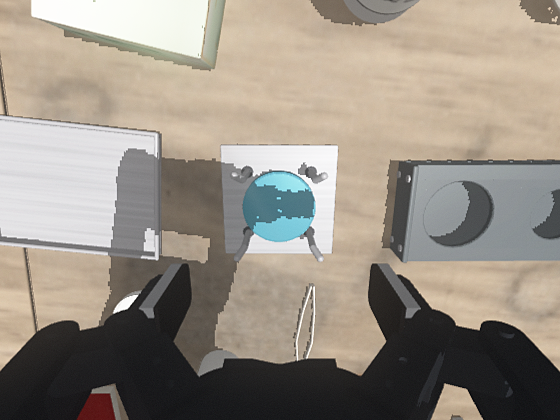

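Teal dish lies flat between the four rods at (279,206), top at 21.7 mm (expected 21). Now dish_b.

```bash
python3 -m pendant '0.018 0 -0.020 0 0 0 0.085;0.028 0 -0.030 0 0 0 0.085;0.028 0 -0.030 0 0 0 0.085;0.028 0 -0.030 0 0 0 0.085;0.026 0 -0.028 0 0 0 0.085' && python3 -m pendant '0 0.015 0 0 0 0 0.085;0 0 0 0 0 0 0.085'; python3 - <<'E'
from h import *
s=snap('wrist'); hsv=cv2.cvtColor(s['color'],cv2.COLOR_BGR2HSV); P=cloud(s)
m=((P[...,2]>9)&(P[...,2]<20)&(abs(P[...,0]-488)<50)&(abs(P[...,1]-113)<50)).astype(np.uint8)
c=max(cv2.findContours(m,0,1)[0],key=cv2.contourArea); (u,v),r=cv2.minEnclosingCircle(c); print(u,v,r,ray(s,u,v,14),np.nanmean(P[m>0],0))
go(488.5,113,-1,96.1)
E
```

```text
t: 6.85
eef_pos: [485.3, 114.3, 135.0]
eef_rot: [-0.037, 0.038, -0.706, 0.706]
ft_force: [0.7, 1.5, 0.0]
width: 85.3
t: 7.05
eef_pos: [485.9, 113.8, 119.3]
eef_rot: [-0.037, 0.039, -0.706, 0.706]
ft_force: [-0.7, -0.7, -0.2]
width: 85.3
277.5 203.375 38.90884780883789 [490.14396571 113.51182183  14.        ] [490.40001464 113.55224588  14.65632127]
pos [486.7 113.4 120.2] q6 [ 0.16  0.32  1.78 -0.    1.05  1.62] jaw yaw -83.9 w 85.1 F [ 0.8 -0.7 -0.2] t 7.1
  tool shift mm [ -2.  121.2   0.6] rotvec [-0.     0.001  0.003]
```

```bash
python3 -m pendant '-0.002 0.04 0 0 0 0 0.085;0 0.04 0 0 0 0 0.085;0 0.03 0 0 0 0 0.085;0 0.011 0 0 0 0 0.085;0 0 0 0 0 0 0.085' && python3 -m pendant '0 0 0 0 0 0 0.06;0 0 0 0 0 0 0.05;0 0 0 0 0 0 0.04;0 0 0 0 0 0 0.04;0 0 0 0 0 0 0.04' && python3 -m pendant '0 -0.02 0 0 0 0 0.04;0 -0.04 0 0 0 0 0.04;0 -0.04 0 0 0 0 0.04;0 0 0 0 0 0 0.04'; python3 - <<'E'
from h import *
go(629.5,-10.3,100,96.1)
E
```

```text
t: 7.6
eef_pos: [489.2, 113.2, -0.6]
eef_rot: [-0.037, 0.038, -0.706, 0.706]
ft_force: [0.3, -0.4, 0.8]
width: 85.0
t: 8.1
eef_pos: [490.5, 113.9, 2.7]
eef_rot: [0.039, -0.037, 0.706, -0.706]
ft_force: [-4.8, -1.4, 13.6]
width: 60.9
t: 8.5
eef_pos: [492.1, 114.1, 106.6]
eef_rot: [0.041, -0.034, 0.706, -0.706]
ft_force: [0.8, -0.7, 0.2]
width: 60.4
pos [492.1 114.1 106.6] q6 [0.16 0.34 1.78 0.   1.01 1.62] jaw yaw -83.9 w 60.4 F [ 0.8 -0.7  0.2] t 8.5
  tool shift mm [-123.3    7.8  138.4] rotvec [ 0.001  0.    -0.01 ]
```

```bash
python3 -m pendant '-0.02 0 0.02 0 0 0 0.04;-0.035 0 0.04 0 0 0 0.04;-0.035 0 0.04 0 0 0 0.04;-0.025 0 0.03 0 0 0 0.04;-0.008 0 0.008 0 0 0 0.04' && python3 -m pendant '0 0 0 0 0 0 0.04;0 0 0 0 0 0 0.04;0 0 0 0 0 0 0.04'; python3 - <<'E'
from h import *
s=snap('wrist','w5.png'); P=cloud(s); go(629.5,-10.3,21,96.1)
p=arm.read_state()['eef_pos']
m=((abs(P[...,2]-p[2]-12)<12)&(abs(P[...,0]-p[0])<45)&(abs(P[...,1]-p[1])<45)&(s['color'].min(-1)>60)).astype(np.uint8)
q=P[m>0]; print('top z rel TCP',np.percentile(q[:,2]-p[2],[10,50,90]),q.mean(0)); n=np.linalg.lstsq(np.c_[q[:,:2]-q[:,:2].mean(0),np.ones(len(q))],q[:,2],rcond=None)[0]; print('slope',n)
for u in((214,278),(346,278)): print(ray(s,*u,p[2]+13)[:2])
E
```

```text
t: 9.0
eef_pos: [623.7, -9.1, 100.8]
eef_rot: [-0.037, 0.036, -0.706, 0.706]
ft_force: [0.4, 0.7, -0.3]
width: 60.6
t: 9.3
eef_pos: [621.1, -5.1, 100.6]
eef_rot: [0.038, -0.038, 0.706, -0.706]
ft_force: [0.2, 0.2, -0.5]
width: 60.8
pos [621.2  -5.1 100.7] q6 [-0.07  0.58  1.43  0.    1.13  1.4 ] jaw yaw -83.8 w 60.7 F [-0.2 -0.1 -0.3] t 9.3
  tool shift mm [-7.7 79.7  6. ] rotvec [ 0.     0.002 -0.   ]
top z rel TCP [10.90630717 11.78553035 12.60033052] [623.29141707  -7.5062929  112.42290153]
slope [-9.09800142e-03 -4.01191285e-03  1.12422902e+02]
[619.12992348  23.7674818 ]
[625.9634627  -38.91847018]
```

View pics/w5.png

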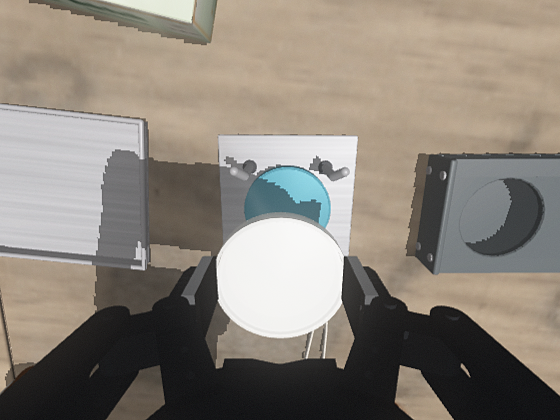

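The white dish hangs flat in the gripper at (280,275), its underside about 3 mm below the TCP, with the teal dish visible between the rods. Centre it and lower until the underside is at 21 mm.

```bash
python3 -m pendant '-0.006 0 0.006 0 0 0 0.04;0 0.02 0 0 0 0 0.04;0 0.02 0 0 0 0 0.04;0 0.02 0 0 0 0 0.04;0 0.012 0 0 0 0 0.04' && python3 -m pendant '0 0.003 0 0 0 0 0.04;0 0.001 0 0 0 0 0.04;0 0 0 0 0 0 0.04;0 0 0 0 0 0 0.04'
```

```text
t: 9.85
eef_pos: [628.0, -11.4, 26.9]
eef_rot: [0.037, -0.038, 0.706, -0.706]
ft_force: [0.5, 0.1, 0.1]
width: 60.5
t: 10.25
eef_pos: [628.8, -11.5, 25.3]
eef_rot: [-0.038, 0.037, -0.706, 0.706]
ft_force: [-0.1, -0.4, 0.3]
width: 60.4
```

```bash
python3 -m pendant '0 0.001 0 0 0 0 0.04;0 0.0005 0 0 0 0 0.04;0 0 0 0 0 0 0.07;0 0 0 0 0 0 0.085;0 0 0 0 0 0 0.085' && python3 -m pendant '0 0 0 0 0 0 0.085;0 -0.02 0 0 0 0 0.085;0 -0.04 0 0 0 0 0.085;0 -0.04 0 0 0 0 0.085;0 0 0 0 0 0 0.085'; python3 - <<'E'
from h import *
s=snap('wrist','w6.png'); P=cloud(s)
m=((P[...,2]>29)&(P[...,2]<42)&(abs(P[...,0]-629)<38)&(abs(P[...,1]+12)<38)).astype(np.uint8)
m=cv2.morphologyEx(m,cv2.MORPH_OPEN,np.ones((9,9)));q=P[m>0]; print(q.mean(0),np.percentile(q[:,2],[5,50,95]),np.ptp(q,0))
print(np.linalg.lstsq(np.c_[q[:,:2]-q[:,:2].mean(0),np.ones(len(q))],q[:,2],rcond=None)[0])
go(430,33,130,6.5)
E
```

```text
t: 10.75
eef_pos: [628.3, -11.5, 22.7]
eef_rot: [0.038, -0.038, 0.706, -0.706]
ft_force: [0.1, -0.6, -0.5]
width: 85.1
t: 11.25
eef_pos: [630.6, -11.6, 128.8]
eef_rot: [-0.041, 0.035, -0.706, 0.706]
ft_force: [0.5, -0.4, 0.8]
width: 84.8
[628.87576267 -13.95622725  35.44504267] [34.33368536 35.49583834 36.54646401] [65.68571278 65.380836    8.81289541]
[-3.58036579e-03 -1.80261958e-03  3.54450427e+01]
pos [629.5 -11.6 125.7] q6 [-0.08  0.57  1.39  0.    1.18  1.39] jaw yaw -83.9 w 85.2 F [-0.4 -0.6 -0.4] t 11.3
  tool shift mm [193.6  -5.4 -65.6] rotvec [ 0.003  1.564 -0.005]
```

View pics/w6.png

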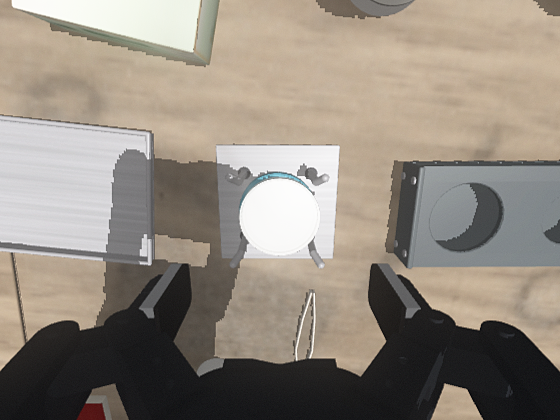

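Both dishes are stacked flat at (279,210), top at 35.4 mm (expected 35). For the jar I keep the jaws along y: the tips stay above the 34 mm cheeks and no turn is needed.

```bash
python3 -m pendant '0.025 0 -0.008 0 0 0 0.085;0.042 0 -0.014 0 0 0 0.085;0.042 0 -0.014 0 0 0 0.085;0.042 0 -0.014 0 0 0 0.085;0.032 0 -0.012 0 0 0 0.085' && python3 -m pendant '0.01 0 -0.004 0 0 0 0.085;0 0 0 0 0 0 0.085;0 0 0 0 0 0 0.085'; python3 - <<'E'
from h import *
s=snap('wrist','w7.png'); P=cloud(s)
hsv=cv2.cvtColor(s['color'],cv2.COLOR_BGR2HSV); k=cv2.inRange(hsv,(100,120,40),(128,255,255))
m=((P[...,2]>54)&(P[...,2]<63)&(k>0)).astype(np.uint8); print(m.sum())
if m.sum():
  c=max(cv2.findContours(m,0,1)[0],key=cv2.contourArea); (u,v),r=cv2.minEnclosingCircle(c); print(u,v,r,ray(s,u,v,58),np.nanmean(P[m>0],0))
go(429.5,33,31,96.3)
E
```

```text
t: 11.8
eef_pos: [437.0, 31.0, 121.6]
eef_rot: [0.037, -0.038, 0.706, -0.706]
ft_force: [-0.5, 0.0, 0.2]
width: 84.8
t: 12.1
eef_pos: [430.3, 33.4, 122.7]
eef_rot: [-0.038, 0.038, -0.706, 0.706]
ft_force: [0.2, 0.8, -0.2]
width: 85.1
3805
277.7729187011719 223.68829345703125 35.341224670410156 [431.3939371   32.32690967  58.        ] [431.54747062  32.38154724  58.81227493]
pos [430.4  33.3 122.6] q6 [-0.01  0.17  1.96 -0.    1.01  1.46] jaw yaw -83.9 w 85.3 F [0.2 0.3 0.2] t 12.2
  tool shift mm [ 1.  91.6  0.2] rotvec [-0.    -0.003 -0.   ]
```

```bash
python3 -m pendant '0 0.04 0 0 0 0 0.085;0 0.035 0 0 0 0 0.085;0 0.016 0 0 0 0 0.085;0 0 0 0 0 0 0.085;0 0 0 0 0 0 0.06' && python3 -m pendant '0 0 0 0 0 0 0.04;0 0 0 0 0 0 0.03;0 0 0 0 0 0 0.03;0 0 0 0 0 0 0.03;0 0 0 0 0 0 0.03'; python3 - <<'E'
from h import *
go(640,-168.3,90,96.3)
E
```

```text
t: 12.65
eef_pos: [430.1, 33.4, 32.0]
eef_rot: [-0.038, 0.038, -0.706, 0.706]
ft_force: [0.9, -0.4, 1.0]
width: 72.6
t: 13.15
eef_pos: [430.4, 33.5, 33.2]
eef_rot: [-0.039, 0.037, -0.706, 0.706]
ft_force: [-2.3, -0.7, 6.8]
width: 49.5
pos [430.4  33.5  33.2] q6 [-0.01  0.34  2.01 -0.    0.79  1.46] jaw yaw -83.9 w 49.5 F [-2.3 -0.7  6.8] t 13.2
  tool shift mm [-187.   -56.2  223. ] rotvec [-0.001 -0.003 -0.003]
```

```bash
python3 -m pendant '0 -0.015 0 0 0 0 0.03;0 -0.03 0 0 0 0 0.03;0 -0.03 0 0 0 0 0.03;-0.018 0 0.021 0 0 0 0.03;-0.028 0 0.034 0 0 0 0.03' && python3 -m pendant '-0.030 0 0.036 0 0 0 0.03;-0.030 0 0.036 0 0 0 0.03;-0.030 0 0.036 0 0 0 0.03;-0.028 0 0.034 0 0 0 0.03;-0.018 0 0.02 0 0 0 0.03' && python3 -m pendant '-0.005 0 0.006 0 0 0 0.03;0 0 0 0 0 0 0.03;0 0 0 0 0 0 0.03'; python3 - <<'E'
from h import *
s=snap('wrist','w8.png'); P=cloud(s); go(640,-168.3,40,96.5)
p=arm.read_state()['eef_pos']
hsv=cv2.cvtColor(s['color'],cv2.COLOR_BGR2HSV); k=cv2.inRange(hsv,(100,120,30),(128,255,255))
m=(k>0)&(abs(P[...,0]-p[0])<40)&(abs(P[...,1]-p[1])<40); q=P[m]; h=np.median(q[:,2]); q=q[abs(q[:,2]-h)<3];print('lid top',h-p[2],(q.max(0)+q.min(0))/2,np.ptp(q,0))
print(np.linalg.lstsq(np.c_[q[:,:2]-q[:,:2].mean(0),np.ones(len(q))],q[:,2],rcond=None)[0])
E
```

```text
t: 13.65
eef_pos: [481.8, -16.0, 109.0]
eef_rot: [-0.04, 0.037, -0.706, 0.706]
ft_force: [1.1, 0.5, 0.0]
width: 49.7
t: 14.15
eef_pos: [635.0, -165.3, 107.5]
eef_rot: [-0.038, 0.037, -0.706, 0.706]
ft_force: [-0.4, 0.0, -0.6]
width: 49.3
t: 14.45
eef_pos: [638.6, -167.5, 107.1]
eef_rot: [0.038, -0.038, 0.706, -0.706]
ft_force: [-1.1, 0.6, -0.4]
width: 49.4
pos [ 638.6 -167.4  107.2] q6 [-0.31  0.66  1.3   0.    1.19  1.15] jaw yaw -83.8 w 49.5 F [-0.3  0.3 -1.4] t 14.5
  tool shift mm [-1.3 67.2  1.1] rotvec [ 0.    -0.006 -0.   ]
lid top 25.50547417284308 [ 638.40439923 -169.97043373  132.25656877] [52.39851744 50.60497485  4.99008037]
[-1.04597036e-02  1.02655696e-02  1.32736420e+02]
```

View pics/w8.png

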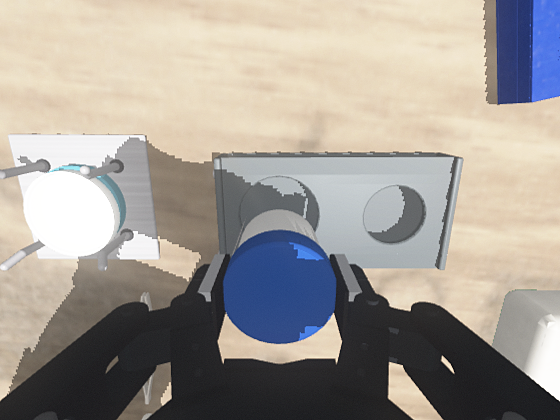

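Jar upright in the gripper at (280,287), wide hole beneath at (280,215), narrow hole at (394,213). Compare the hole and jar in this same camera.

```bash
python3 - <<'E'
from h import *
s=load('wrist'); P=cloud(s)
print('narrow L/R/T/B',[ray(s,*u,30)[:2].round(1).tolist() for u in((362,213),(426,213),(394,185),(394,243))])
print('wide L/R/T',[ray(s,*u,30)[:2].round(1).tolist() for u in((240,215),(320,215),(280,177))])
q=P[(P[...,2]>26)&(P[...,2]<33.5)&(P[...,0]>590)]; q=q[(q[:,1]<-110)&(q[:,1]>-310)]; print(cv2.minAreaRect(q[:,:2].astype(np.float32)))
E
```

```text
narrow L/R/T/B [[650.6, -231.2], [655.8, -279.2], [674.4, -250.6], [629.1, -260.5]]
wide L/R/T [[639.1, -139.8], [645.6, -200.0], [671.3, -166.8]]
((701.2432861328125, -214.852783203125), (190.79360961914062, 195.59066772460938), 1.703027367591858)
```

```bash
python3 -m pendant '-0.003 0.015 0 0 0 0 0.03;0 0.02 0 0 0 0 0.03;0 0.015 0 0 0 0 0.03;0 0.01 0 0 0 0 0.03;0 0.005 0 0 0 0 0.03' && python3 -m pendant '0 0.002 0 0 0 0 0.03;0 0.001 0 0 0 0 0.03;0 0 0 0 0 0 0.03;0 0 0 0 0 0 0.03'
```

```text
t: 15.0
eef_pos: [641.7, -167.6, 40.4]
eef_rot: [0.037, -0.038, 0.706, -0.706]
ft_force: [0.1, 0.2, -0.2]
width: 49.5
t: 15.4
eef_pos: [642.3, -168.0, 39.4]
eef_rot: [-0.038, 0.037, -0.706, 0.706]
ft_force: [0.7, -0.6, -0.6]
width: 49.7
```

```bash
python3 -m pendant '0 0.001 0 0 0 0 0.03;0 0 0 0 0 0 0.03;0 0 0 0 0 0 0.055;0 0 0 0 0 0 0.065;0 0 0 0 0 0 0.068' && python3 -m pendant '0 0 0 0 0 0 0.068;0 -0.02 0 0 0 0 0.068;0 -0.04 0 0 0 0 0.068;0 -0.04 0 0 0 0 0.068;0 0 0 0 0 0 0.068'; python3 - <<'E'
from h import *
s=snap('wrist','w9.png'); P=cloud(s)
hsv=cv2.cvtColor(s['color'],cv2.COLOR_BGR2HSV); k=cv2.inRange(hsv,(100,120,30),(128,255,255))
q=P[(k>0)&(abs(P[...,0]-641)<40)&(abs(P[...,1]+169)<40)]; h=np.median(q[:,2]); q=q[abs(q[:,2]-h)<3]; print('lid top',h,(q.max(0)+q.min(0))/2)
print(np.linalg.lstsq(np.c_[q[:,:2]-q[:,:2].mean(0),np.ones(len(q))],q[:,2],rcond=None)[0])
go(417,-136,160,96.5)
E
```

```text
t: 15.9
eef_pos: [642.0, -167.9, 37.7]
eef_rot: [0.038, -0.038, 0.706, -0.706]
ft_force: [-1.0, 0.1, 1.0]
width: 68.2
t: 16.4
eef_pos: [644.2, -168.6, 144.2]
eef_rot: [-0.041, 0.035, -0.705, 0.707]
ft_force: [0.5, -0.7, -0.1]
width: 68.1
lid top 63.81942329099086 [ 642.21996277 -169.79827734   63.43158555]
[-6.03118285e-03 -2.53508461e-03  6.38329208e+01]
pos [ 643.2 -168.2  140.9] q6 [-0.31  0.63  1.26  0.    1.25  1.15] jaw yaw -83.9 w 68.2 F [-0.8  0.3 -1.1] t 16.4
  tool shift mm [221.4 -20.3 -56.1] rotvec [-0.002 -0.007 -0.005]
```

Jar seated: lid top at 63.8 mm (expected 63), level. Now the dropper bottle.

```bash
python3 -m pendant '0.025 -0.01 -0.006 0 0 0 0.068;0.044 -0.01 -0.011 0 0 0 0.068;0.044 -0.005 -0.011 0 0 0 0.068;0.044 0 -0.012 0 0 0 0.068;0.040 0 -0.010 0 0 0 0.068' && python3 -m pendant '0.024 0 -0.006 0 0 0 0.068;0 0 0 0 0 0 0.068;0 0 0 0 0 0 0.068'; python3 - <<'E'
from h import *
s=snap('wrist','w10.png'); P=cloud(s)
q=P[(abs(P[...,0]-417)<32)&(abs(P[...,1]+137)<32)&(P[...,2]>30)&(P[...,2]<110)]
for a,b in((40,62),(62,80),(80,112)): w=q[(q[:,2]>a)&(q[:,2]<b)]; print(a,len(w),w.mean(0).round(1),(w.max(0)/2+w.min(0)/2).round(1),np.ptp(w,0).round(1))
go(417,-137,32,96.5)
E
```

```text
t: 16.95
eef_pos: [438.5, -138.6, 161.8]
eef_rot: [0.037, -0.038, 0.706, -0.706]
ft_force: [0.5, -1.0, 0.9]
width: 67.5
t: 17.25
eef_pos: [416.5, -135.9, 162.6]
eef_rot: [-0.038, 0.038, -0.706, 0.706]
ft_force: [0.2, 0.2, 0.2]
width: 67.9
40 529 [ 427.  -136.5   55.8] [ 419.4 -137.6   51. ] [31.  33.8 21.9]
62 495 [ 423.1 -137.1   74.5] [ 419.1 -137.5   71. ] [23.5 26.9 17.9]
80 383 [ 419.7 -137.7   96.1] [ 417.8 -138.6   91.9] [13.4 15.5 23.4]
pos [ 416.9 -135.9  162.5] q6 [-0.4   0.13  1.9   0.    1.11  1.07] jaw yaw -83.9 w 68.0 F [0.1 0.1 0.9] t 17.3
  tool shift mm [  0.  130.5   1.1] rotvec [ 0.    -0.007  0.   ]
```

View pics/w10.png

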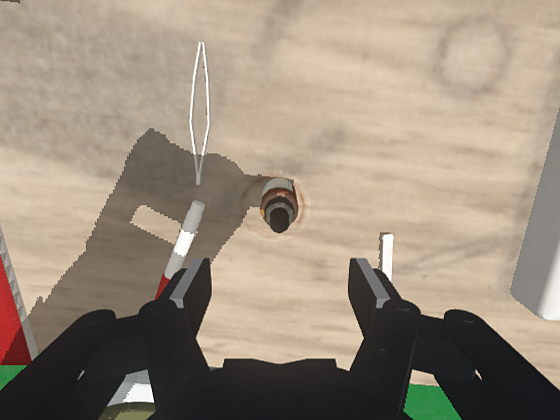

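Bottle at (280,205) stands centred; the tip heights stay above the knife at (190,225).

```bash
python3 -m pendant '-0.001 0.035 0 0 0 0 0.068;0 0.035 0 0 0 0 0.068;0 0.03 0 0 0 0 0.068;0 0.02 0 0 0 0 0.068;0 0.009 0 0 0 0 0.068' && python3 -m pendant '0 0 0 0 0 0 0.05;0 0 0 0 0 0 0.03;0 0 0 0 0 0 0.015;0 0 0 0 0 0 0.015;0 0 0 0 0 0 0.015'; python3 - <<'E'
from h import *
go(650.1,-254.7,100,96.5)
E
```

```text
t: 17.8
eef_pos: [417.1, -135.4, 31.6]
eef_rot: [0.037, -0.039, 0.707, -0.706]
ft_force: [0.6, -0.3, 0.6]
width: 68.0
t: 18.3
eef_pos: [418.1, -135.9, 34.9]
eef_rot: [-0.038, 0.037, -0.706, 0.706]
ft_force: [-0.5, 1.8, 7.4]
width: 30.3
pos [ 418.1 -135.9   34.9] q6 [-0.4   0.35  1.99  0.    0.8   1.07] jaw yaw -83.9 w 30.3 F [-0.5  1.8  7.4] t 18.3
  tool shift mm [-218.2  -64.6  142.9] rotvec [-0.001 -0.007 -0.002]
```

```bash
python3 -m pendant '0 -0.015 0 0 0 0 0.015;0 -0.03 0 0 0 0 0.015;0 -0.03 0 0 0 0 0.015;-0.018 0 0.018 0 0 0 0.015;-0.030 0 0.024 0 0 0 0.015' && python3 -m pendant '-0.035 0 0.025 0 0 0 0.015;-0.035 0 0.025 0 0 0 0.015;-0.035 0 0.022 0 0 0 0.015;-0.035 0 0.016 0 0 0 0.015;-0.020 0 0.010 0 0 0 0.015' && python3 -m pendant '-0.010 0 0.003 0 0 0 0.015;0 0 0 0 0 0 0.015;0 0 0 0 0 0 0.015'; python3 - <<'E'
from h import *
s=snap('wrist','w11.png'); P=cloud(s); go(650.1,-254.7,40,96.5)
p=arm.read_state()['eef_pos']
q=P[(abs(P[...,0]-p[0]-2)<25)&(abs(P[...,1]-p[1]+2)<12)&(P[...,2]>p[2]+18)&(P[...,2]<p[2]+90)]
for a,b in((35,50),(50,60),(60,75)): w=q[(q[:,2]-p[2]>a)&(q[:,2]-p[2]<b)]; print(a,len(w),(w.max(0)/2+w.min(0)/2).round(1),np.ptp(w,0).round(1),w[:,2].max()-p[2])
E
```

```text
t: 18.8
eef_pos: [470.2, -172.7, 110.8]
eef_rot: [-0.039, 0.037, -0.706, 0.707]
ft_force: [0.6, 0.1, -0.5]
width: 30.9
t: 19.3
eef_pos: [641.0, -253.5, 109.0]
eef_rot: [-0.038, 0.037, -0.706, 0.706]
ft_force: [0.2, -0.7, 0.0]
width: 30.4
t: 19.6
eef_pos: [649.0, -254.5, 108.9]
eef_rot: [0.038, -0.038, 0.706, -0.706]
ft_force: [-0.2, -0.2, -1.2]
width: 30.5
pos [ 648.9 -254.5  109.1] q6 [-0.43  0.74  1.16 -0.    1.25  1.04] jaw yaw -83.9 w 30.3 F [ 0.1 -0.4 -1.1] t 19.6
  tool shift mm [-1.2 69.1  0.3] rotvec [-0.    -0.007  0.   ]
35 2124 [ 650.3 -256.8  151.6] [20.9 23.2 15. ] 49.995986881774385
50 738 [ 652.3 -257.1  164.1] [ 7.7 13.8 10. ] 59.98365733130474
60 1083 [ 658.5 -256.5  176.6] [20.5 24.  15. ] 74.99878250223342
```

View pics/w11.png

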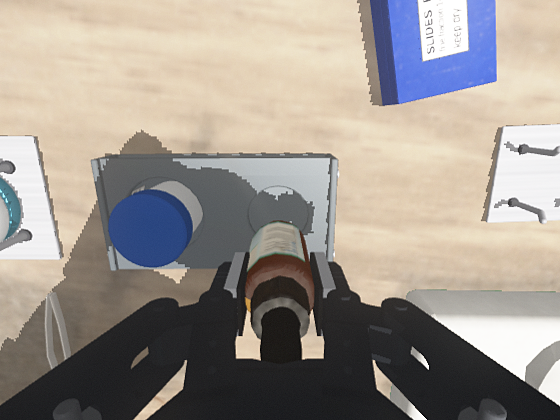

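Bottle held upright at (280,290) above the narrow hole (278,210). Nudge 2 mm in x and 1 mm in y, then lower.

```bash
python3 -m pendant '-0.002 0.015 -0.001 0 0 0 0.015;0 0.02 0 0 0 0 0.015;0 0.015 0 0 0 0 0.015;0 0.01 0 0 0 0 0.015;0 0.006 0 0 0 0 0.015' && python3 -m pendant '0 0.002 0 0 0 0 0.015;0 0 0 0 0 0 0.015;0 0 0 0 0 0 0.015'
```

```text
t: 20.15
eef_pos: [650.9, -253.2, 41.5]
eef_rot: [0.037, -0.038, 0.706, -0.706]
ft_force: [-0.4, -0.0, -0.5]
width: 30.5
t: 20.45
eef_pos: [651.6, -253.6, 41.5]
eef_rot: [-0.038, 0.037, -0.706, 0.706]
ft_force: [-0.1, -0.2, -0.2]
width: 30.5
```

```bash
python3 -m pendant '0 0.001 0 0 0 0 0.015;0 0.001 0 0 0 0 0.015;0 0 0 0 0 0 0.015'; python3 -m pendant '0 0.0005 0 0 0 0 0.015;0 0 0 0 0 0 0.015'
```

```text
t: 20.75
eef_pos: [651.7, -253.5, 40.0]
eef_rot: [-0.038, 0.037, -0.706, 0.706]
ft_force: [-1.6, 1.4, 6.4]
width: 30.4
t: 20.95
eef_pos: [651.8, -253.5, 40.0]
eef_rot: [-0.038, 0.037, -0.706, 0.706]
ft_force: [-3.1, 2.0, 9.9]
width: 30.5
```

Floor contact (10 N), so release and withdraw.

```bash
python3 -m pendant '0 -0.0005 0 0 0 0 0.015;0 0 0 0 0 0 0.035;0 0 0 0 0 0 0.045;0 0 0 0 0 0 0.048;0 0 0 0 0 0 0.048' && python3 -m pendant '0 -0.015 0 0 0 0 0.048;0 -0.03 0 0 0 0 0.048;0 -0.04 0 0 0 0 0.048;0 -0.03 0 0 0 0 0.048;0 0 0 0 0 0 0.048'; python3 - <<'E'
from h import *
s=snap('wrist','w12.png'); P=cloud(s)
q=P[(abs(P[...,0]-652)<20)&(abs(P[...,1]+255)<20)&(P[...,2]>82)&(P[...,2]<118)]; print('bulb',len(q),(q.max(0)/2+q.min(0)/2).round(1),q[:,2].max())
go(480,-56.3,110,91)
E
```

```text
t: 21.45
eef_pos: [651.2, -253.4, 38.6]
eef_rot: [0.038, -0.038, 0.706, -0.706]
ft_force: [-0.2, 0.5, -0.4]
width: 48.0
t: 21.95
eef_pos: [652.9, -254.1, 160.6]
eef_rot: [-0.041, 0.035, -0.705, 0.708]
ft_force: [-0.0, -0.0, 0.8]
width: 47.8
bulb 687 [ 652.2 -255.6   95.5] 108.9171700851047
pos [ 652.1 -253.8  157.4] q6 [-0.42  0.7   1.11  0.    1.33  1.04] jaw yaw -83.9 w 48.0 F [-0.1  0.3 -0.1] t 22.0
  tool shift mm [ 150.2   46.2 -214.8] rotvec [-0.002  0.089 -0.005]
```

View pics/w12.png

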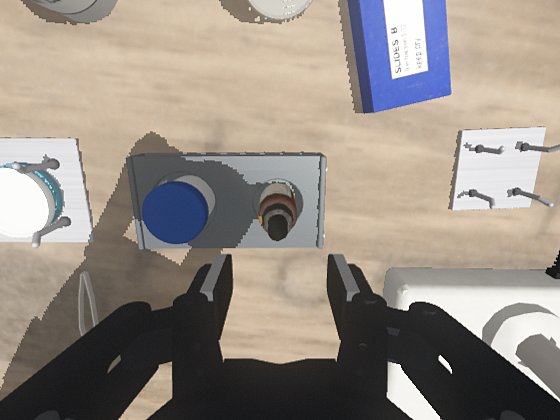

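The bottle stands in the narrow hole at (278,210), bulb centred on the hole; the jar is at (175,213). Now the tweezers.

```bash
python3 -m pendant '0.013 0 -0.019 0 0 0 0.048;0.024 0 -0.035 0 0 0 0.048;0.026 0 -0.038 0 0 0 0.048;0.026 0 -0.038 0 0 0 0.048;0.026 0 -0.037 0 0 0 0.048' && python3 -m pendant '0.022 0.01 -0.032 0 0 0 0.048;0.013 0.02 -0.015 0 0 0 0.048;0 0.016 0 0 0.089 0 0.048;0 0 0 0 0 0 0.048;0 0 0 0 0 0 0.048'; python3 - <<'E'
from h import *
s=snap('wrist','w13.png'); P=cloud(s)
g=cv2.cvtColor(s['color'],cv2.COLOR_BGR2HSV)
m=(P[...,2]>2.5)&(P[...,2]<14)&(abs(P[...,0]-482)<75)&(abs(P[...,1]+56)<22)&(g[...,1]<45)
m=m.astype(np.uint8); n,l,st,c=cv2.connectedComponentsWithStats(m); i=1+np.argmax(st[1:,4]); print(st[1:],)
v,u=np.nonzero(l==i); w=np.array([ray(s,a,b,6)[:2] for a,b in zip(u,v)],np.float32); print(cv2.minAreaRect(w),w.min(0),w.max(0)); print(cv2.fitLine(w,cv2.DIST_L2,0,.01,.01).ravel())
go(481.5,-56,3,90.6)
E
```

```text
t: 22.5
eef_pos: [517.2, -98.3, 153.1]
eef_rot: [0.037, -0.038, 0.706, -0.706]
ft_force: [1.9, -0.1, -0.0]
width: 48.1
t: 23.0
eef_pos: [479.4, -56.8, 107.9]
eef_rot: [0.007, -0.007, 0.707, -0.707]
ft_force: [-0.2, 0.2, 0.6]
width: 47.9
[[257 116   1   1   1]
 [273 118   1   1   1]
 [269 123   1   1   1]
 [265 128  23 149 827]
 [299 132   1   1   1]
 [252 135   1   2   2]
 [254 137   1   1   1]
 [259 136   1   1   1]
 [258 147   1   1   1]
 [255 150   1   1   1]
 [259 152   1   1   1]
 [296 155   1   1   1]
 [262 156   1   1   1]
 [289 156   1   1   1]
 [261 158   1   1   1]
 [291 158   1   1   1]
 [254 173   1   1   1]
 [255 177   1   1   1]
 [274 180   1   1   1]
 [254 186   1   1   1]
 [255 194   1   1   1]
 [258 202   1   1   1]
 [260 208   1   1   1]
 [255 228   1   1   1]
 [261 233   1   1   1]
 [266 244   1   1   1]
 [255 265   1   1   1]]
((481.5414123535156, -56.23152160644531), (128.35986328125, 18.473960876464844), 0.3693486154079437) [417.35522 -65.49888] [545.7302   -46.976273]
[ 9.9999076e-01  4.3052477e-03  4.8525110e+02 -5.6029686e+01]
pos [479.7 -56.9 108.3] q6 [-0.19  0.3   1.83  0.    1.01  1.36] jaw yaw -88.9 w 47.9 F [ 0.6  0.1 -0.3] t 23.1
  tool shift mm [ -1.8 105.3  -0.9] rotvec [-0.     0.009 -0.   ]
```

View pics/w13.png

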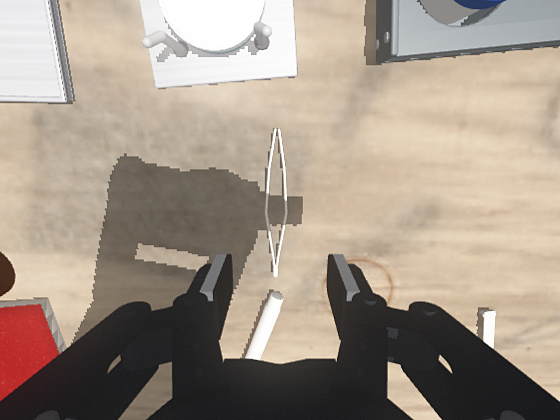

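Tweezers at (276,203), lying along x with the middle at (481.5,-56), 128 x 18.5 mm, which matches. Descend and grip.

```bash
python3 -m pendant '-0.001 0.04 -0.001 0 0 0 0.048;0 0.035 0 0 0 0 0.048;0 0.02 0 0 0 0 0.048;0 0.010 0 0 0 0 0.048;0 0 0 0 0 0 0.048' && python3 -m pendant '0 0 0 0 0 0 0.03;0 0 0 0 0 0 0.015;0 0 0 0 0 0 0.01;0 0 0 0 0 0 0.01;0 0 0 0 0 0 0.01' && python3 -m pendant '0 -0.02 0 0 0 0 0.01;0 -0.035 0 0 0 0 0.01;0 -0.035 0 0 0 0 0.01;0 0 0 0 0 0 0.01'; python3 - <<'E'
from h import *
snap('wrist','w14.png'); go(621.2,178.5,90,0.3)
E
```

```text
t: 23.55
eef_pos: [480.3, -55.8, 2.4]
eef_rot: [0.006, -0.007, 0.707, -0.707]
ft_force: [0.8, -0.5, 0.1]
width: 48.0
t: 24.05
eef_pos: [481.1, -55.8, 4.3]
eef_rot: [-0.007, 0.006, -0.707, 0.707]
ft_force: [-2.4, -0.4, 9.2]
width: 15.5
t: 24.45
eef_pos: [482.5, -56.0, 97.8]
eef_rot: [-0.009, 0.003, -0.706, 0.708]
ft_force: [-0.1, -0.1, -1.0]
width: 15.4
pos [481.5 -55.8  95.4] q6 [-0.19  0.32  1.84  0.    0.97  1.36] jaw yaw -89.0 w 15.5 F [-0.5  0.3 -1.6] t 24.5
  tool shift mm [-143.8    6.  -231.8] rotvec [-0.005 -1.558 -0.003]
```

View pics/w14.png

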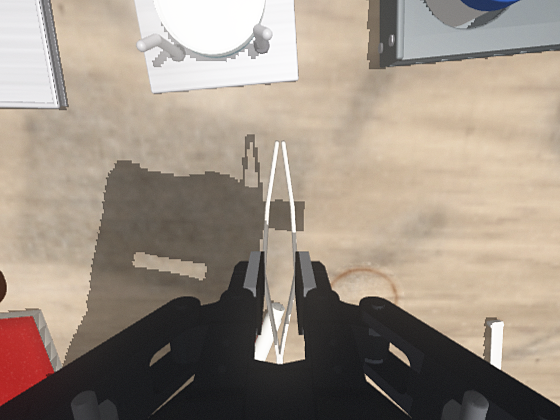

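Tweezers held at mid-length, (280,250), along the fingers' normal. Turn 90° here, then carry to the tray.

```bash
python3 -m pendant '0 0 0 0 -0.08 0 0.01;0 0 0 0 -0.14 0 0.01;0 0 0 0 -0.14 0 0.01;0 0 0 0 -0.14 0 0.01;0 0 0 0 -0.14 0 0.01' && python3 -m pendant '0 0 0 0 -0.14 0 0.01;0 0 0 0 -0.14 0 0.01;0 0 0 0 -0.14 0 0.01;0 0 0 0 -0.14 0 0.01;0 0 0 0 -0.14 0 0.01' && python3 -m pendant '0 0 0 0 -0.14 0 0.01;0 0 0 0 -0.078 0 0.01;0 0 0 0 0 0 0.01'; python3 - <<'E'
from h import *
go(621.2,178.5,90,0.3)
E
```

```text
t: 25.0
eef_pos: [479.9, -55.6, 92.2]
eef_rot: [0.23, -0.231, 0.669, -0.668]
ft_force: [0.4, 0.5, 0.5]
width: 15.5
t: 25.5
eef_pos: [479.9, -55.5, 92.1]
eef_rot: [0.445, -0.446, 0.549, -0.549]
ft_force: [-0.1, -0.3, -0.5]
width: 15.6
t: 25.8
eef_pos: [480.0, -55.6, 92.2]
eef_rot: [-0.501, 0.502, -0.499, 0.498]
ft_force: [-0.4, 0.9, -0.4]
width: 15.5
pos [480.  -55.6  92.2] q6 [-0.19  0.33  1.84  0.    0.97 -0.2 ] jaw yaw 0.4 w 15.5 F [-0.4  0.9 -0.4] t 25.8
  tool shift mm [-233.2    2.1  142.7] rotvec [ 0.001  0.001 -0.   ]
```

```bash
python3 -m pendant '-0.018 0 0.011 0 0 0 0.01;-0.033 0 0.020 0 0 0 0.01;-0.038 0 0.023 0 0 0 0.01;-0.038 0 0.023 0 0 0 0.01;-0.038 0 0.023 0 0 0 0.01' && python3 -m pendant '-0.036 0 0.022 0 0 0 0.01;-0.022 0 0.014 0 0 0 0.01;-0.010 0 0.007 0 0 0 0.01;0 0 0 0 0 0 0.01;0 0 0 0 0 0 0.01'; python3 - <<'E'
from h import *
s=snap('wrist','w15.png'); go(621.2,178.5,5,0.3); print(-s['R'].T@s['t'])
snap('scene'); snap('top')
E
```

```text
t: 26.3
eef_pos: [579.9, 111.5, 92.4]
eef_rot: [-0.5, 0.501, -0.5, 0.499]
ft_force: [0.7, -0.7, -0.1]
width: 15.1
t: 26.8
eef_pos: [621.6, 177.7, 92.2]
eef_rot: [-0.501, 0.501, -0.499, 0.499]
ft_force: [-0.5, -0.5, 0.3]
width: 15.4
pos [621.7 177.3  92.4] q6 [ 0.22  0.65  1.35 -0.    1.14  0.22] jaw yaw 0.2 w 15.5 F [-0.1  0.6 -0.1] t 26.9
  tool shift mm [-1.2 87.4 -0.4] rotvec [ 0.001 -0.002  0.   ]
[622.17478719 250.31803101 235.74085318]
```

View pics/w15.png

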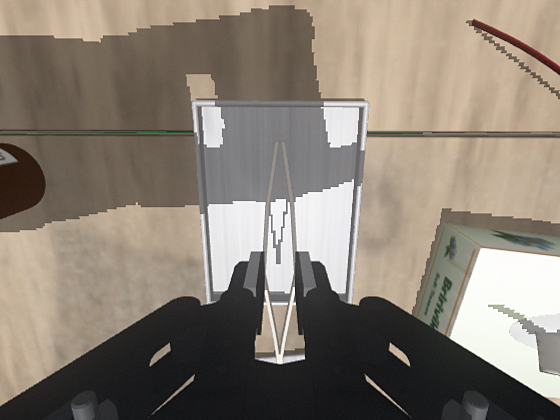

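Tweezers point along the tray's length, upper tip at (280,142), lower tip at (280,362); the tray rim runs from row 102 to about row 302. Compute the fit.

```bash
python3 - <<'E'
from h import *
s=load('wrist')
print('tips',ray(s,280,141,96)[:2],ray(s,280,362,96)[:2])
print('tray rim outer top',ray(s,192,101,13.5)[:2],ray(s,368,101,13.5)[:2],'bottom',ray(s,207,303,13.5)[:2],ray(s,353,303,13.5)[:2])
go(621.2,178.5,5,0.3)
E
```

```text
tips [622.40181144 239.51759165] [622.95218637 117.99792232]
tray rim outer top [562.27865523 259.65639441] [682.52106636 260.1155221 ] bottom [562.13586631 100.41985666] [684.10500164 100.96535626]
pos [621.9 177.2  92.8] q6 [ 0.22  0.65  1.35 -0.    1.14  0.22] jaw yaw 0.2 w 15.3 F [-0.3 -0.6 -0.1] t 26.9
  tool shift mm [-1.3 87.8 -0.6] rotvec [ 0.    -0.002  0.   ]
```

```bash
python3 -m pendant '-0.001 0.02 0 0 0 0 0.01;0 0.03 0 0 0 0 0.01;0 0.02 0 0 0 0 0.01;0 0.010 0 0 0 0 0.01;0 0.005 0 0 0 0 0.01' && python3 -m pendant '0 0.001 0 0 0 0 0.01;0 0 0 0 0 0 0.01;0 0 0 0 0 0 0.01'; python3 -m pendant '0 0.001 0 0 0 0 0.01;0 0 0 0 0 0 0.01'
```

```text
t: 27.45
eef_pos: [621.9, 178.6, 7.3]
eef_rot: [-0.501, 0.501, -0.499, 0.499]
ft_force: [0.0, -0.1, -0.3]
width: 15.6
t: 27.75
eef_pos: [622.6, 179.2, 7.8]
eef_rot: [0.502, -0.501, 0.498, -0.499]
ft_force: [-0.8, -0.1, 0.4]
width: 15.3
t: 27.95
eef_pos: [622.5, 179.2, 6.4]
eef_rot: [0.502, -0.501, 0.499, -0.499]
ft_force: [-0.3, -0.3, 3.7]
width: 15.3
```

Contact with the tray floor. Release, withdraw straight up, then back off.

```bash
python3 -m pendant '0 0 0 0 0 0 0.02;0 0 0 0 0 0 0.03;0 0 0 0 0 0 0.035;0 0 0 0 0 0 0.035;0 -0.01 0 0 0 0 0.035' && python3 -m pendant '0 -0.03 0 0 0 0 0.035;0 -0.045 0 0 0 0 0.035;0 -0.045 0 0 0 0 0.035;0 -0.045 0 0 0 0 0.035;0 0 0 0 0 0 0.035' && python3 -m pendant '0 -0.03 0 0 0 0 0.035;0 0 -0.035 0 0 0 0.035;0 0 -0.045 0 0 0 0.035;0 0 -0.045 0 0 0 0.035;0 0 -0.045 0 0 0 0.035' && python3 -m pendant '0 0 -0.03 0 0 0 0.035;0 0 0 0 0 0 0.035;0 0 0 0 0 0 0.035'; python3 - <<'E'
from h import *
a=snap('top'); cv2.imwrite('pics/fin.png',cv2.resize(a['color'][140:270,140:350],None,fx=3.8,fy=3.8,interpolation=cv2.INTER_CUBIC))
P=cloud(a)
q=P[225:270,145:185].reshape(-1,3); q=q[q[:,2]>100]; print('amber',q.mean(0)); snap('scene','fs.png')
st=arm.read_state(); print(st['eef_pos'],st['t'])
E
```

```text
t: 28.45
eef_pos: [621.3, 178.9, 14.8]
eef_rot: [-0.501, 0.502, -0.499, 0.498]
ft_force: [-0.4, -0.2, 0.2]
width: 35.1
t: 28.95
eef_pos: [624.2, 179.6, 188.9]
eef_rot: [0.505, -0.498, 0.497, -0.501]
ft_force: [-0.2, 0.9, -0.3]
width: 34.5
t: 29.45
eef_pos: [450.2, 178.0, 210.8]
eef_rot: [0.501, -0.501, 0.499, -0.499]
ft_force: [-0.1, 0.3, 0.0]
width: 34.8
t: 29.75
eef_pos: [422.2, 178.2, 211.5]
eef_rot: [0.502, -0.501, 0.498, -0.499]
ft_force: [0.1, 1.7, -0.4]
width: 34.8
amber [421.02515156 126.25187716 473.15750706]
[422.78453499 178.10461467 210.98842823] 29.85
```

No more pictures can be viewed, so the final checks are numeric. I move the arm off the amber bottle and compare the depth maps with the expected heights.

```bash
python3 -m pendant '0.03 0 -0.01 0 0 0 0.035;0.045 0 -0.02 0 0 0 0.035;0.045 0 -0.02 0 0 0 0.035;0.045 0 -0.02 0 0 0 0.035;0.035 0 0 0 0 0 0.035' && python3 -m pendant '0 0 0 0 0 0 0.035;0 0 0 0 0 0 0.035'; python3 - <<'E'
from h import *
s=snap('top'); P=cloud(s); hsv=cv2.cvtColor(s['color'],cv2.COLOR_BGR2HSV)
def chk(n,x,y,r,lo,hi):
    m=(np.hypot(P[...,0]-x,P[...,1]-y)<r)&(P[...,2]>lo)&(P[...,2]<hi); q=P[m]
    print(n,len(q), ((q.max(0)+q.min(0))/2).round(1) if len(q) else '', 'mean',q.mean(0).round(1) if len(q) else '')
chk('amber',414,202,35,100,118); chk('dishes',629,-12,34,30,42); chk('jar',640,-168,36,57,70); chk('drop',650,-255,30,85,115)
m=(abs(P[...,0]-621)<50)&(abs(P[...,1]-178)<72); q=P[m]; print('tray pts',len(q),np.percentile(q[:,2],[1,50,99]))
v,u=np.nonzero(m); g=cv2.cvtColor(s['color'],cv2.COLOR_BGR2GRAY).astype(float); bg=cv2.medianBlur(g.astype(np.uint8),15); d=abs(g-bg)*m
v,u=np.nonzero(d>14); w=np.array([ray(s,a,b,6)[:2] for a,b in zip(u,v)],np.float32); print(len(w),w.min(0),w.max(0),cv2.minAreaRect(w)) if len(w) else 0
v,u=np.nonzero(m&(P[...,2]>5.5)); print('raised',len(v),P[v,u].min(0),P[v,u].max(0)) if len(v) else 0
print(arm.read_state()['eef_pos'],arm.read_state()['ft_force'])
E
```

```text
t: 30.35
eef_pos: [351.9, -24.2, 210.9]
eef_rot: [-0.501, 0.501, -0.499, 0.499]
ft_force: [1.6, 0.3, 0.4]
width: 35.0
t: 30.55
eef_pos: [353.6, -22.9, 210.8]
eef_rot: [0.501, -0.501, 0.499, -0.499]
ft_force: [0.1, -0.1, -0.1]
width: 34.7
amber 76 [414.  202.1 108.5] mean [414.1 202.1 109.2]
dishes 367 [626.  -14.1  36. ] mean [626.4 -13.6  35.2]
jar 266 [ 640.9 -169.4   63.7] mean [ 640.2 -170.    63.6]
drop 29 [ 650.4 -256.    97. ] mean [ 647.9 -255.1   98.9]
tray pts 1697 [-4.88955564  2.17337194 10.66554724]
85 [570.89575 104.81964] [669.96246 249.43063] ((621.7009887695312, 177.89535522460938), (99.00474548339844, 144.29861450195312), 1.0873552560806274)
raised 301 [571.43290701 106.44138055   5.50598116] [670.80527781 249.50542779  16.09193117]
[353.54844158 -22.20137216 210.72993956] [ 1.03033212  0.26480586 -1.33422636]
```

Amber, dishes, jar and dropper all check out. The tweezers test picked up noise along the rim, so I redo it on the inner region.

```bash
python3 - <<'E'
from h import *
s=load('top'); P=cloud(s); m=(abs(P[...,0]-621)<32)&(abs(P[...,1]-178)<71)
g=cv2.cvtColor(s['color'],cv2.COLOR_BGR2GRAY).astype(np.uint8); d=abs(g.astype(float)-cv2.medianBlur(g,15))*m
v,u=np.nonzero(d>8); w=np.array([ray(s,a,b,6)[:2] for a,b in zip(u,v)],np.float32)
print(len(w),w.min(0),w.max(0),cv2.minAreaRect(w),cv2.fitLine(w,cv2.DIST_L1,0,.01,.01).ravel())
q=P[m&(abs(P[...,0]-621)<14)]; 
for y in range(110,250,12):
    a=P[m&(abs(P[...,1]-y)<6)]; c=a[abs(a[:,0]-621)<13][:,2]; o=a[abs(a[:,0]-621)>20][:,2]; print(y,c.mean().round(1),o.mean().round(1))
E
```

```text
113 [599.65643  108.452644] [634.6003  247.90045] ((615.7832641601562, 178.2613525390625), (34.956661224365234, 138.96533203125), 1.1117963790893555) [4.35339436e-02 9.99051929e-01 6.20164612e+02 1.20543526e+02]
110 1.5 1.6
122 3.7 2.5
134 4.2 1.4
146 3.8 1.9
158 3.1 2.3
170 3.5 2.1
182 2.9 1.6
194 2.6 1.4
206 2.7 2.6
218 3.6 2.8
230 2.9 3.0
242 2.8 2.4
```

The centre strip is raised as it should be, but the evidence is thin. One closer wrist-depth check over the tray before handing in.

```bash
python3 -m pendant '-0.01 0 0.025 0 0 0 0.035;-0.022 0 0.04 0 0 0 0.035;-0.022 0 0.04 0 0 0 0.035;-0.022 0 0.04 0 0 0 0.035;-0.022 0 0.04 0 0 0 0.035' && python3 -m pendant '-0.022 0 0.04 0 0 0 0.035;-0.012 0 0.025 0 0 0 0.035;-0.01 0 0.018 0 0 0 0.035;0 0 0 0 0 0 0.035;0 0 0 0 0 0 0.035'; python3 - <<'E'
from h import *
s=snap('wrist'); P=cloud(s); m=(abs(P[...,0]-622)<48)&(abs(P[...,1]-180)<73)
print('seen',m.sum(),P[m][:,1].min(),P[m][:,1].max(),'floor',np.nanmedian(P[m][:,2]))
k=(m&(P[...,2]>6)&(P[...,2]<20)).astype(np.uint8); n,l,st,c=cv2.connectedComponentsWithStats(cv2.dilate(k,np.ones((3,3)))); i=1+np.argmax(st[1:,4]); q=P[(l==i)&(k>0)]
print(len(q),q.min(0),q.max(0),cv2.minAreaRect(q[:,:2].astype(np.float32))); print('z along y',[np.median(q[abs(q[:,1]-y)<8][:,2]).round(1) for y in(125,150,180,210,235)])
print(arm.read_state()['eef_pos'],arm.read_state()['t'])
E
```

```text
t: 31.1
eef_pos: [539.2, 79.5, 210.1]
eef_rot: [-0.502, 0.502, -0.498, 0.498]
ft_force: [0.0, -0.3, 1.4]
width: 35.0
t: 31.6
eef_pos: [620.0, 122.4, 209.8]
eef_rot: [-0.501, 0.502, -0.499, 0.498]
ft_force: [-0.8, 0.2, 0.2]
width: 34.9
seen 48287 107.00177868284327 252.99836622968309 floor 272.32422035995296
488 [614.23803777 114.62953253   6.05941298] [631.84234082 241.1480936   12.64515209] ((622.9156494140625, 177.8548583984375), (17.528705596923828, 126.4916000366211), 0.8938981294631958)
z along y [np.float64(10.0), np.float64(10.3), np.float64(10.1), np.float64(10.3), np.float64(10.1)]
[619.83573022 121.90239148 210.25824169] 31.65
```

The tweezers lie flat in the tray: top level at 10 mm along the whole length, extent 126 x 17.5 mm, yaw 0.9°, centre (623,178). Handing in.

```bash
python3 -c "
from cell import arm; print(arm.sign_off())"
```

```text
the job is handed in; nothing more can be done
None
```

I put everything away in the order asked and handed the job in at about 32 s. Dish_a went into the larger cage with dish_b on top. The jar stands in the wide hole, the dropper bottle in the narrow hole, and the tweezers lie along the length of the tray.

| Thing | Last check | Expected |
|---|---|---|
| Dish stack | top at 35.2–35.4 mm, level, between the rods | 35 mm |
| Jar | lid top at 63.6–63.8 mm, level, centred in the hole | 63 mm |
| Dropper bottle | bulb top about 109 mm, within about 1 mm of the hole centre | 107 mm |
| Tweezers | flat, top about 10 mm along the whole length, 0.9° off the tray axis, about 2 mm off centre along the tray | 10 mm |
| Amber bottle | (414.1, 202.1), against (414.0, 201.9) at the start | not moved |

The highest force I saw was about 14 N, from the closing fingers pressing on the bench.

**Checks that failed or disagreed:**
- The top and wrist cameras differed by about 2 mm throughout, so I centred the things over their holders using the wrist view alone.
- The gripper's width reading was 2–6 mm under the true sizes.
- My first two tests of the tweezers from the top view were inconclusive; a closer depth check from the wrist settled it.
- The viewer had reached its 16-picture limit, so the final check used numbers from depth only and I saw no last picture.

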